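Fetch the long bar spoon out through the hatch of its storage box

ROBOT

A 6-joint arm with a two-finger parallel gripper is mounted at the origin on the work surface. World frame = base frame: x ahead of the robot, y to its left, z up, the work surface at z = 0. Lengths are in mm, angles in rad, forces in N, time in s.
With the tool pointing down it reaches from about 275 to 750 mm from the base axis. Payload 10.2 kg.
Tool frame: the origin (TCP) lies between the finger pads; the fingertips stand 17 mm ahead of it and the grasp point (between the pads) lies 2 mm behind it (tips_ahead is the distance from the TCP to the fingertips, in mm); z points along the fingers, y is the line along which they close (so a half turn about z gives the same grasp; the last joint's range is limited). The gripper opens to 85 mm and grips with 20 to 120 N. Pads are 22 mm wide; open, the fingers measure 114 mm over their backs; the gripper's body (76 mm by 85 mm) begins 54 mm behind the grasp point. The pads swing forward as they close: fully open they stand 13 mm farther back than shut.
Start: joints at [1.097, 0.313, 1.498, -0, 1.331, -0.223], TCP at [130.307, 508.578, 225.494] pointing down, gripper open.
Joint ranges: [-2.94, 2.94], [-0.97, 2.17], [0.19, 2.56], [-1.23, 4.37], [0.02, 3.11], [-2.88, 2.88]. Speed limits (rad/s): [2.39, 2.39, 3.01, 3.14, 3.14, 3.14].

INTERFACE

Orientations are given as a unit quaternion [w, x, y, z].
In Python, from rig import sense, capture, finish_job, boxes_of, tips_ahead gives the robot as it stands.
- The arm moves only by the tool drive_tool, never from a script. Its argument "commands" is text: rows parted by semicolons, each of 7 numbers parted by spaces: the shift along the world's x, y, z in units of 0.1 m (1.0 is 0.1 m), then the turn, a rotation vector about the world's x, y, z in units of pi/4 rad (1.0 is pi/4 rad), then the opening in per cent of the stroke, from 0 (shut) to 100 (fully open). A call has 1 to 20 rows; each row shifts and turns the commanded pose from where the row before left it; what a row does not reach is not made up. A row lasts 1/12 s, in which the tool goes at most 41.7 mm and 7.16 degrees, less where a joint would pass 70% of its speed; a pose out of reach is approached as far as the arm can. A call with a number of a shift or a turn outside -1 to 1 is refused whole. A call with a gripper value outside its range is refused whole. The fingers move at their own pace and stop on an object; "force" is the grip in N (left out, the last holds). Time passes only in rows, so rows that do not move let the fingers close. It gives the time, the measured TCP pose, the force, the opening and the grip force at its end, in the units of the state.
- sense(): the state, without advancing time (a new reading comes with each control period).
- capture(name): name is "side" or "top"; returns a dict with "pixels" (420x560x3 uint8, blue, green, red), "fov_y" (degrees; the focal length in pixels is half the picture's height over the tangent of half this angle, whatever the lens; pixels are square), "cx", "cy" (the principal point, pixels), "position" and "attitude" of the camera in the world. Camera axes: x right, y down, z forward; pixel columns grow to the right and rows downward; lengths in mm; the calibration is good to about 2 mm. A picture is of the moment at which its call begins. There is no depth.
- finish_job(): hands the job in; it is judged then, once.
Trained networks look in a picture, given as the dict that the camera call returned (one of the last four; its "shot" number tells which), for a name from the list of things; names that differ only in an ending like _2 or _b are one class to them, and where a whole thing is asked for, a point or a joint stands for the part that bears it (a point fixed in the world has none). Each returns a list of dicts, best first, with "confidence" (0 to 1); they miss things now and then, are a little off and sometimes report something else, mostly with a low value. They report only what shows in the picture. A call takes as long as a camera call. They do not tell look-alikes from the thing itself.
- boxes_of(picture, name): "position" ([column, row] in pixels, amid what is visible of it).
The state is a dict: "time_s": time; "joints": joint angles; "dq": joint speeds; "tau": joint torques, N m; "eef_pos": TCP position; "ee_rot": TCP orientation; "force": force on the tool from outside, world axes, zero at the start; "wrist_torque": the same for the moment, N m; "grip_width": opening from 0.0 (shut) to 1.0 (fully open); "grip_force": force on a finger pad.
Only numpy, scipy, OpenCV 4.12 (cv2) and the standard library are available. Lean on these libraries where they do the work, as an engineer would, in place of code of your own. Each camera call takes 0.05 s, during which the arm holds its last target. There are 200 camera calls.

TASK

Take the loose lid off the hatch of the grey storage box and set it down gently, flat on the table. Then take the long bar spoon that lies inside, tilt it out handle first through the hatch, which is shorter than the spoon, and finish while holding it still in the gripper, with the whole spoon at least 5 cm above the top of the box. Do not disturb the goblet, the bottle or the dome button.

Things in the scene. Friction and masses are not known exactly. Their poses are not given: they have to be found in the camera images.
- box: Grey metal storage box fixed to the table, 270 (own x) x 110 (y) x 66 mm high. Origin: centre of its underside, z up; x points away from the robot, turned up to 0.45 rad either way. Walls and floor 5 mm, top sheet 4 mm (z 62 to 66): inside 260 x 100 mm. Two rubber bars across the inside, 12 mm wide in x, tops at z = 21 mm, stand at x = -45 and +90 mm; the spoon lies on them.
- hatch (a point): Centre of the rectangular hatch in the box's top, at box x = +57.5 mm, z = 66 mm; axes as the box's. The hatch is 105 mm along x (box x = +5 to +110) by 100 mm along y (the full inside width). The inside is covered for 135 mm at the -x end and 20 mm at the +x end.
- lid: Loose aluminium lid on the hatch, 200 g, 44 mm high: plate 125 (own x) x 110 (y) x 5 mm, below it a 97 x 92 x 5 mm panel that sits in the hatch with 4 mm play, on top a black round knob at the centre. Origin: centre of the panel's underside, z up (at table height when it lies flat on the table, 61 mm up when on the hatch). On the hatch its axes are the box's.
- lid_knob (a point): Middle of the lid knob's head, 34 mm above the lid's origin. The head is a 30 mm wide, 20 mm high upright cylinder (24 to 44 mm above the lid's origin) on a 16 mm wide, 14 mm high stem.
- spoon: Flat steel bar spoon, 200 mm long, 70 to 140 g. Origin at mid-length on its centre line, x to the handle's end, z up. Handle: bar 10 mm wide (y), 8 mm high (z), x = -65 to +100 mm. Blade: 4 mm thick, to 34 mm wide, x = -100 to -58 mm. Lies level in the box, under the lid at first, centre line 25 mm above the table, blade to the box's -x end, within 0.05 rad of box x and 12 mm of the midline.
- spoon_handle_end (a point): The spoon's handle end, x = +100 mm in the spoon's frame. At the start it lies under the hatch or up to 15 mm under the cover at the box's +x end (box x = 88 to 125 mm). The handle can be gripped across its 10 mm width through the hatch.
- spoon_blade_end (a point): The spoon's blade end, x = -100 mm in the spoon's frame.
- goblet: Bystander: stemmed drinking glass, 80 mm across, 135 mm high; origin at the centre of its foot.
- bottle: Bystander: slim glass bottle with a black cap, 52 mm across, 190 mm high; origin at the centre of its underside.
- dome: Bystander: black dome push button on a white base 85 by 85 mm, 71 mm high in all; origin at the centre of its underside.
There are look-alikes about, which are no part of the job. Of the things shaped like the lid, the aluminium one is meant.

How it is judged:
By the outcome, as a careful person would: the job done as asked, in the order asked, and still so for the second after the job is handed in, while the arm keeps its last pose, push and grip.
It also fails if it takes over 64 s, if anything falls off the work surface, if the arm or the gripper's body presses on something with over 40 N, if the wrist force passes 120 N, or if a joint passes its speed limit or range.

## Working session

There is one attempt and no reset: what is moved stays moved. The work goes in short steps, Python scripts to look and compute and a tool call to move; the robot and the scene stay as the last step left them, time stands still between calls to the robot, and variables do not carry over. Pictures are saved under pics/ and viewed, at most 10 in all, crops included, and the job is handed in when it is done.

Besides the shell and the picture viewer there is one more tool, called as name(argument=value, ...) on one line, values as JSON. drive_tool: Moves the arm, as the interface text tells. Shifts and turns lie within -1 to 1; 1 stands for 0.1 m of shift or pi/4 rad of turn. Its arguments: {"type":"object","properties":{"commands":{"type":"string"},"force":{"type":"number"}},"required":["commands"]}

```bash
mkdir -p pics
cat > h.py <<'E'
import numpy as np,cv2
from scipy.spatial.transform import Rotation as R
from rig import *
def rot(a):
    a=np.array(a,float)
    return a if a.shape==(3,3) else R.from_quat(np.roll(a,-1)).as_matrix()
def cam(p):
    f=p["pixels"].shape[0]/2/np.tan(np.radians(p["fov_y"])/2)
    return f,rot(p["attitude"]),np.array(p["position"],float)
def ray(p,uv):
    f,A,c=cam(p); d=A@np.array([(uv[0]-p["cx"])/f,(uv[1]-p["cy"])/f,1]); return c,d/np.linalg.norm(d)
def atz(p,uv,z):
    c,d=ray(p,uv); return c+d*(z-c[2])/d[2]
def tri(rs):
    M=sum(np.eye(3)-np.outer(d,d) for c,d in rs); b=sum((np.eye(3)-np.outer(d,d))@c for c,d in rs)
    return np.linalg.solve(M,b)
def proj(p,X):
    f,A,c=cam(p); v=A.T@(np.array(X,float)-c); return v[:2]/v[2]*f+[p["cx"],p["cy"]]
E
python3 - <<'E'
from h import *
np.set_printoptions(precision=1,suppress=True)
s=sense();print(s["eef_pos"],s["ee_rot"],s["time_s"])
P={n:capture(n) for n in("side","top")}
for n,p in P.items():
    print(n,{k:p[k] for k in p if k!="pixels"})
    cv2.imwrite(f"pics/{n}0.png",p["pixels"])
for o in("box","hatch","lid","lid_knob","spoon","goblet","bottle","dome"):
    for n in P: print(o,n,[(np.round(d["position"],1).tolist(),round(d["confidence"],2)) for d in boxes_of(P[n],o)[:4]])
E
```

```text
[130.2 508.3 225. ] [-0.   0.1  1.  -0. ] 0.0
side {'fov_y': 42.05635174606792, 'cx': 285.53214424091016, 'cy': 211.9122004472575, 'position': array([ 410.7, 1135.9, 1125. ]), 'attitude': array([ 0. , -0. ,  0.9, -0.4]), 'shot': 1}
top {'fov_y': 42.98985189506136, 'cx': 276.80731335036137, 'cy': 213.10840101890392, 'position': array([ 321.5,    6.1, 1350.4]), 'attitude': array([-0.1,  0.7, -0.7,  0.1]), 'shot': 2}
box side [([298.3, 219.3], 0.62)]
box top [([302.5, 249.1], 0.87)]
hatch side [([300.5, 220.8], 0.8)]
hatch top [([299.9, 247.5], 0.76)]
lid side [([349.8, 170.3], 0.98), ([292.5, 178.3], 0.92), ([356.3, 286.4], 0.83), ([232.8, 163.8], 0.6)]
lid top [([377.8, 227.1], 0.98), ([279.6, 198.9], 0.94), ([398.8, 145.4], 0.89), ([404.9, 303.0], 0.61)]
lid_knob side [([229.0, 165.4], 0.87), ([269.7, 212.3], 0.79), ([298.1, 173.4], 0.74), ([361.4, 290.6], 0.71)]
lid_knob top [([377.1, 228.0], 0.93), ([395.3, 148.2], 0.81), ([195.8, 307.1], 0.74), ([282.7, 201.6], 0.72)]
spoon side []
spoon top [([129.3, 264.1], 0.23)]
goblet side [([193.2, 322.5], 0.82)]
goblet top [([111.3, 144.8], 0.67)]
bottle side [([281.6, 131.7], 0.81)]
bottle top [([448.6, 203.7], 0.89)]
dome side [([322.3, 338.7], 0.73)]
dome top [([128.5, 267.1], 0.83)]
```

View pics/side0.png

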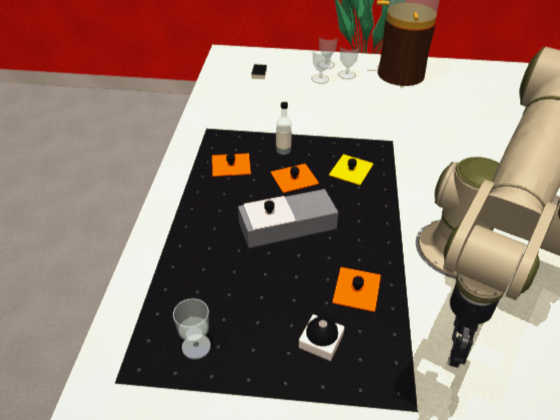

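View pics/top0.png

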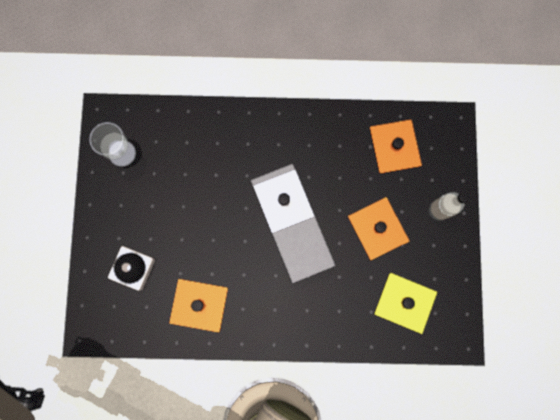

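The side view shows the white (aluminium) lid on the grey box, with its knob at (269,207). In the top view the knob is at (284,199), the box runs from about (273,172) to (313,275), and the mat is free around (195,190). The orange and yellow lids are look-alikes.

Run:
```python
from h import *
np.set_printoptions(precision=1,suppress=True)
P={n:capture(n) for n in("side","top")}
k={}
for n,w in(("side",(255,195,285,225)),("top",(270,185,298,213))):
    p=P[n];x0,y0,x1,y1=w;g=p["pixels"][y0:y1,x0:x1].max(2)
    m=(g<70).astype(np.uint8);c,l,st,ce=cv2.connectedComponentsWithStats(m)
    for i in range(1,c): print(n,st[i],ce[i]+[x0,y0])
    j=[i for i in range(1,c) if st[i][0]>0 and st[i][1]>0 and st[i][0]+st[i][2]<x1-x0]
    j=max(j,key=lambda i:st[i][4]); k[n]=ce[j]+[x0,y0]
K=tri([ray(P[n],k[n]) for n in k]);print("knob",K,k,[proj(P[n],K)-k[n] for n in k])
p=P["top"];px=p["pixels"].astype(int)
sat=px.max(2)-px.min(2)
for nm,m,z in(("lid",(px.min(2)>170)&(sat<40),71),("boxall",(px.min(2)>75)&(sat<40),66)):
    m=m.astype(np.uint8);m[:160]=0;m[290:]=0;m[:,:240]=0;m[:,345:]=0
    cs=max(cv2.findContours(m,0,1)[0],key=cv2.contourArea)
    W=np.array([atz(p,q[0],z)[:2] for q in cs],np.float32);r=cv2.minAreaRect(W);print(nm,r,cv2.boxPoints(r))
for o in("goblet","bottle","dome"):
    print(o,tri([ray(P[n],boxes_of(P[n],o)[0]["position"]) for n in P]))
for uv in((200,200),(200,230),(190,160),(227,290),(180,285)): print(uv,atz(p,uv,0))
```

```text
side [ 0  0 30  6 96] [265.  196.5]
side [10  6  9 12 89] [269.  206.2]
top [ 9  9 10 11 79] [283.7 198.9]
knob [548.3 -15.7  89.4] {'side': array([269. , 206.2]), 'top': array([283.7, 198.9])} [array([-0.4, -0.1]), array([-0. ,  0.4])]
lid ((494.78875732421875, -37.76592254638672), (261.0079650878906, 110.71611022949219), 22.891185760498047) [[ 353.   -37.5]
 [ 396.1 -139.5]
 [ 636.5  -38. ]
 [ 593.5   64. ]]
boxall ((496.46966552734375, -37.77003479003906), (275.3287353515625, 116.79263305664062), 23.013145446777344) [[ 346.9  -37.8]
 [ 392.6 -145.3]
 [ 646.   -37.7]
 [ 600.3   69.8]]
goblet [674.6 403.8  88.6]Traceback (most recent call last):
  File "<stdin>", line 19, in <module>
IndexError: list index out of range
```

drive_tool(commands="0.21 -0.262 0 0 0 0.0415 70;0.21 -0.262 0 0 0 0.0415 70;0.21 -0.262 0 0 0 0.0415 70;0.21 -0.262 0 0 0 0.0415 70;0.21 -0.262 0 0 0 0.0415 70;0.21 -0.262 0 0 0 0.0415 70;0.21 -0.262 0 0 0 0.0415 70;0.21 -0.262 0 0 0 0.0415 70;0.21 -0.262 0 0 0 0.0415 70;0.21 -0.262 0 0 0 0.0415 70;0.21 -0.262 0 0 0 0.0415 70;0.21 -0.262 0 0 0 0.0415 70;0.21 -0.262 0 0 0 0.0415 70;0.21 -0.262 0 0 0 0.0415 70;0.21 -0.262 0 0 0 0.0415 70;0.21 -0.262 0 0 0 0.0415 70;0.21 -0.262 0 0 0 0.0415 70;0.21 -0.262 0 0 0 0.0415 70;0.21 -0.262 0 0 0 0.0415 70;0 0 0 0 0 0.0415 70", force=40)

```text
time_s: 2.82
eef_pos: [531.7, 6.6, 224.9]
ee_rot: [0.0, -0.198, 0.98, -0.001]
force: [-0.9, 1.1, -0.5]
grip_width: 0.698
grip_force: 0.0
```

drive_tool(commands="0.08 -0.11 -0.2 0 0 0 70;0.08 -0.11 -0.3 0 0 0 70;0 0 -0.3 0 0 0 70;0 0 -0.1 0 0 0 70;0 0 0 0 0 0 70;0 0 0 0 0 0 70;0 0 0 0 0 0 70")

```text
time_s: 3.4
eef_pos: [546.2, -11.1, 137.5]
ee_rot: [0.001, -0.199, 0.98, -0.001]
force: [-0.3, 0.7, 0.4]
grip_width: 0.698
grip_force: 0.0
```

Run:
```python
from h import *
np.set_printoptions(precision=1,suppress=True)
s=sense();print(s["eef_pos"],s["joints"])
P={n:capture(n) for n in("side","top")}
print([proj(P[n],s["eef_pos"]) for n in P],[proj(P[n],[548.3,-15.7,97]) for n in P])
im=[cv2.resize(P[n]["pixels"][120:270,200:350],(400,400)) for n in P];cv2.imwrite("pics/c1.png",np.hstack(im))
```

```text
[546.2 -11.1 137.5] [-0.2  0.4  1.6 -0.   1.1 -2.2]
[array([269.2, 194.4]), array([282.1, 196.5])] [array([268.7, 204.1]), array([283.7, 198.7])]
```

View pics/c1.png

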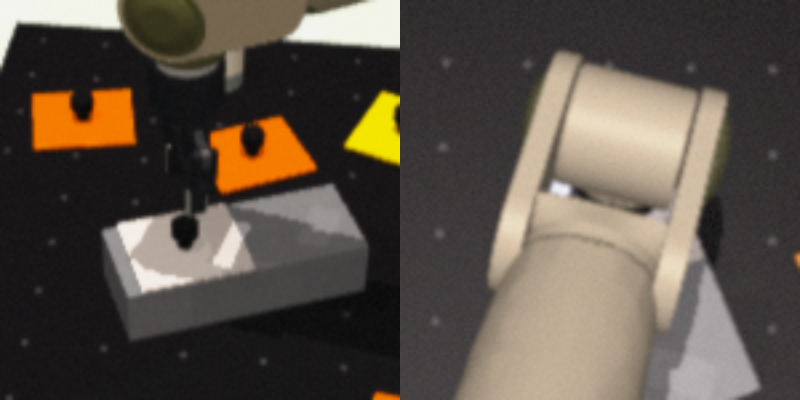

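The crop shows the gripper directly above the lid's knob (crop 185,230); the rest is free. Descending.

drive_tool(commands="0.02 -0.045 -0.15 0 0 0 70;0 0 -0.15 0 0 0 70;0 0 -0.1 0 0 0 70;0 0 0 0 0 0 70;0 0 0 0 0 0 0;0 0 0 0 0 0 0;0 0 0 0 0 0 0;0 0 0 0 0 0 0;0 0 0 0 0 0 0;0 0 0 0 0 0 0", force=50)

```text
time_s: 4.33
eef_pos: [547.8, -15.7, 97.0]
ee_rot: [0.001, -0.199, 0.98, -0.0]
force: [-1.8, 0.9, 4.8]
grip_width: 0.299
grip_force: 48.8
```

drive_tool(commands="0 0 0.03 0 0 0 0;0 0 0.07 0 0 0 0;0 0 0.1 0 0 0 0;0 0 0.1 0 0 0 0;0 0 0.1 0 0 0 0;0 0 0.1 0 0 0 0;0 0.03 0 0 0 0 0;0 0.08 0 0 0 0 0;0 0 0 0 0 0 0")

```text
time_s: 5.08
eef_pos: [547.0, -3.3, 145.1]
ee_rot: [-0.0, -0.2, 0.98, 0.0]
force: [-0.3, 0.8, -2.8]
grip_width: 0.292
grip_force: 49.3
```

drive_tool(commands="0 0.08 0 0 0 0 0;0 0.14 0 0 0 0 0;0 0.18 0 0 0 0 0;0 0.2 0 0 0 0 0;0 0.2 0 0 0 0 0;0 0.2 0 0 0 0 0;0 0.2 0 0 0 0 0;0 0.2 -0.05 0 0 0 0;0 0.2 -0.1 0 0 0 0;0 0.18 -0.15 0 0 0 0;0 0.14 -0.15 0 0 0 0;0 0.08 -0.15 0 0 0 0;0 0.04 -0.1 0 0 0 0;0 0 -0.05 0 0 0 0;0 0 0 0 0 0 0;0 0 0 0 0 0 0")

```text
time_s: 6.42
eef_pos: [547.6, 198.9, 70.8]
ee_rot: [0.0, -0.199, 0.98, -0.0]
force: [0.2, -0.9, -2.3]
grip_width: 0.295
grip_force: 49.3
```

Run:
```python
from h import *
np.set_printoptions(precision=1,suppress=True)
P={n:capture(n) for n in("side","top")}
im=[P["side"]["pixels"][140:340,140:400],P["top"]["pixels"][100:300,80:340]];cv2.imwrite("pics/c2.png",cv2.resize(np.hstack(im),(790,304)))
```

```text
(no output)
```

View pics/c2.png

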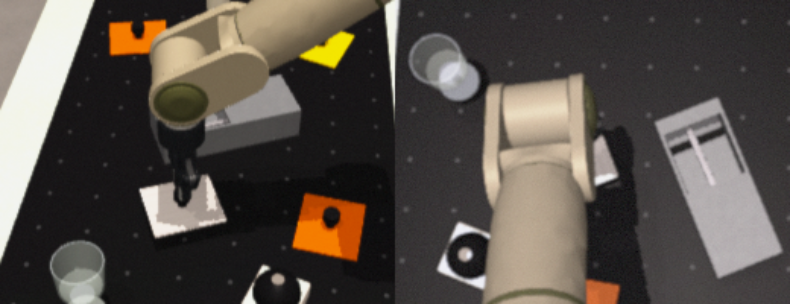

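The lid hangs level over free mat (side crop 183,205). In the top view the open hatch shows the spoon handle at crop (705,157). Lowering the lid.

drive_tool(commands="0 0 -0.1 0 0 0 0;0 0 -0.1 0 0 0 0;0 0 -0.06 0 0 0 0;0 0 -0.04 0 0 0 0;0 0 -0.02 0 0 0 0;0 0 -0.01 0 0 0 0;0 0 -0.005 0 0 0 0;0 0 -0.005 0 0 0 0;0 0 0 0 0 0 0;0 0 0 0 0 0 0")

```text
time_s: 7.35
eef_pos: [547.4, 199.3, 36.7]
ee_rot: [0.0, -0.199, 0.98, -0.0]
force: [-0.1, -0.1, -1.3]
grip_width: 0.293
grip_force: 49.3
```

drive_tool(commands="0 0 -0.005 0 0 0 0;0 0 -0.005 0 0 0 0;0 0 0 0 0 0 0;0 0 0 0 0 0 0")

```text
time_s: 7.68
eef_pos: [547.5, 199.3, 36.0]
ee_rot: [0.0, -0.199, 0.98, -0.0]
force: [-2.3, -0.5, 6.2]
grip_width: 0.298
grip_force: 50.9
```

drive_tool(commands="0 0 0 0 0 0 34;0 0 0 0 0 0 40;0 0 0 0 0 0 50;0 0 0 0 0 0 70;0 0 0 0 0 0 70;0 0 0 0 0 0 70;0 0 0.1 0 0 0 70;0 0 0.2 0 0 0 70;0 0 0.3 0 0 0 70;0 0 0.3 0 0 0 70;0 -0.1 0.3 0 0 0 70;0 -0.2 0.1 0 0 0 70;-0.1 -0.3 0 0 0 0 50;-0.3 -0.3 0 0 0 0 50;-0.3 -0.2 0 0 0 0 50;-0.3 0 0 0 0 0 50;-0.3 0 0 0 0 0 50;-0.2 0 0 0 0 0 50;0 0 0 0 0 0 50")

```text
time_s: 9.27
eef_pos: [395.0, 90.0, 166.2]
ee_rot: [-0.0, -0.199, 0.98, 0.0]
force: [1.0, 0.0, -0.1]
grip_width: 0.5
grip_force: 0.0
```

Run:
```python
from h import *
np.set_printoptions(precision=1,suppress=True)
P={n:capture(n) for n in("side","top")}
for o in("spoon","spoon_handle_end","hatch","box"):
    for n in P: print(o,n,[(np.round(d["position"],1).tolist(),round(d["confidence"],2)) for d in boxes_of(P[n],o)[:3]])
im=[P["side"]["pixels"][150:280,210:350],P["top"]["pixels"][150:280,235:375]];cv2.imwrite("pics/c3.png",cv2.resize(np.hstack(im),(800,371),interpolation=cv2.INTER_CUBIC))
np.save("top3.npy",P["top"]["pixels"])
```

```text
spoon side [([280.7, 218.0], 0.46), ([258.9, 284.6], 0.35)]
spoon top [([447.3, 205.7], 0.55)]
spoon_handle_end side [([271.3, 219.9], 0.46)]
spoon_handle_end top [([280.2, 204.1], 0.45)]
hatch side [([279.1, 214.8], 0.8)]
hatch top [([292.7, 225.8], 0.67)]
box side [([281.1, 215.1], 0.61)]
box top [([291.8, 227.5], 0.74)]
```

View pics/c3.png

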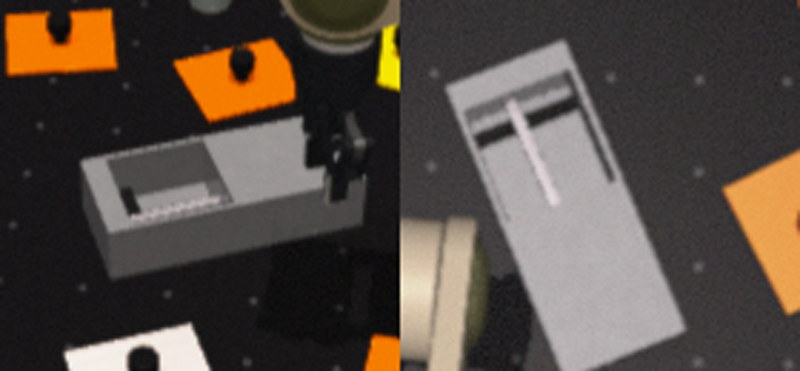

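The box's hatch is open. In the top view the handle end is at about pixel (274,185), and the handle goes under the cover at about (289,222). In the side view the handle runs from (257,226) to (287,220).

```bash
cat > m.py <<'E'
from h import *
np.set_printoptions(precision=1,suppress=True)
u=np.array([np.cos(.4),np.sin(.4)]);v=np.array([-u[1],u[0]])
P={n:capture(n) for n in("side","top")}
# box fit from top picture: outline of grey at z=66 (right and lower edges free)
p=P["top"];px=p["pixels"].astype(int);sat=px.max(2)-px.min(2)
m=((px.min(2)>75)&(sat<40)).astype(np.uint8);m[:160]=0;m[290:]=0;m[:,:248]=0;m[:,345:]=0
c=max(cv2.findContours(m,0,1)[0],key=cv2.contourArea)
W=np.array([atz(p,q[0],66)[:2] for q in c]);r=cv2.minAreaRect(W.astype(np.float32));print("box",r)
L={}
for n,w in(("top",(266,176,296,226)),("side",(250,205,292,232))):
    p=P[n];x0,y0,x1,y1=w;g=p["pixels"].astype(int)[y0:y1,x0:x1]
    b=g[:,:,2]-g[:,:,1]; br=g.max(2)
    mm=((b>6)&(br>150)).astype(np.uint8);k,l,st,ce=cv2.connectedComponentsWithStats(mm)
    if k<2: print(n,"none",b.max());continue
    i=1+np.argmax(st[1:,4]);q=np.argwhere(l==i)[:,::-1]+[x0,y0]
    f=cv2.fitLine(q.astype(np.float32),cv2.DIST_L2,0,.01,.01).ravel();t=(q-f[2:])@f[:2]
    e=[f[2:]+f[:2]*t.min(),f[2:]+f[:2]*t.max()];L[n]=e;print(n,st[i],e)
C=np.array([548.3,-15.7])-57.5*u   # box origin by the knob
def boxxy(X): d=np.array(X[:2])-C; return np.array([d@u,d@v])
for n in L:
    for e in L[n]:
        X=atz(P[n],e,29);print(n,X,"box",boxxy(X))
for a,b in((118,-35),(20,-10)): print(C+a*u+b*v)
if "top" in L and "side" in L:
    # height: line of top seen against side plane
    for z in(20,25,29,35): print(z,[boxxy(atz(P["top"],e,z)) for e in L["top"]],[boxxy(atz(P["side"],e,z)) for e in L["side"]])
E
python3 m.py
```

```text
box ((496.5136413574219, -37.86028289794922), (275.2198791503906, 115.4537353515625), 23.284353256225586)
top [  6   9  24  41 196] [array([272.9, 185.1]), array([291.7, 225.6])]
side [ 6 14 31  9 77] [array([255.8, 226.4]), array([286. , 219.1])]
top [595.1  11.3  29. ] box [111.1   6.7]
top [492.9 -38.   29. ] box [-2.3  1. ]
side [583.    8.5  29. ] box [98.9  8.8]
side [499.1 -31.7  29. ] box [6.  4.4]
[617.7 -24.4]
[517.7 -39.5]
20 [array([112.8,   6. ]), array([-1.3,  0.3])] [array([96.6, -0.3]), array([ 2.9, -4.7])]
25 [array([111.9,   6.4]), array([-1.8,  0.7])] [array([97.9,  4.7]), array([4.6, 0.4])]
29 [array([111.1,   6.7]), array([-2.3,  1. ])] [array([98.9,  8.8]), array([6. , 4.4])]
35 [array([109.9,   7.1]), array([-2.9,  1.5])] [array([100.4,  14.8]), array([ 8. , 10.5])]
```

drive_tool(commands="0.1 -0.06 0 0 0 0.01 40;0.2 -0.12 0 0 0 0.01 40;0.2 -0.12 0 0 0 0.01 40;0.2 -0.12 0 0 0 0.01 40;0.2 -0.12 0 0 0 0.01 40;0.2 -0.12 -0.1 0 0 0 40;0.2 -0.12 -0.2 0 0 0 40;0.2 -0.12 -0.2 0 0 0 40;0.113 -0.077 -0.2 0 0 0 40;0 0 -0.06 0 0 0 40;0 0 0 0 0 0 40;0 0 0 0 0 0 40;0 0 0 0 0 0 40", force=40)

```text
time_s: 10.95
eef_pos: [559.3, -7.5, 90.8]
ee_rot: [0.001, -0.219, 0.976, -0.0]
force: [-0.2, 0.3, 0.2]
grip_width: 0.402
grip_force: 0.0
```

drive_tool(commands="-0.03 0 -0.1 0 0 0 40;0 0 -0.15 0 0 0 40;0 0 -0.15 0 0 0 40;0 0 -0.12 0 0 0 40;0 0 -0.08 0 0 0 40;0 0 -0.04 0 0 0 40;0 0 0 0 0 0 40;0 0 0 0 0 0 40")

```text
time_s: 11.62
eef_pos: [556.5, -7.8, 26.3]
ee_rot: [0.001, -0.219, 0.976, -0.0]
force: [0.1, 0.1, 0.5]
grip_width: 0.401
grip_force: 0.0
```

drive_tool(commands="0 0 0.01 0 0 0 20;0 0 0 0 0 0 12;0 0 0 0 0 0 5;0 0 0 0 0 0 0;0 0 0 0 0 0 0;0 0 0 0 0 0 0;0 0 0 0 0 0 0", force=90)

```text
time_s: 12.2
eef_pos: [556.1, -7.9, 26.5]
ee_rot: [-0.0, -0.218, 0.976, -0.0]
force: [0.4, -0.3, 0.3]
grip_width: -0.001
grip_force: 0.0
```

Run:
```python
from h import *
np.set_printoptions(precision=3,suppress=True)
s=sense();print(s["grip_width"],s["grip_force"],s["eef_pos"])
P={n:capture(n) for n in("side","top")}
im=[P["side"]["pixels"][150:280,210:350],P["top"]["pixels"][150:280,235:375]];cv2.imwrite("pics/c4.png",cv2.resize(np.hstack(im),(800,371),interpolation=cv2.INTER_CUBIC))
```

```text
-0.001370126829337156 0.0 [556.14   -7.913  26.477]
```

View pics/c4.png

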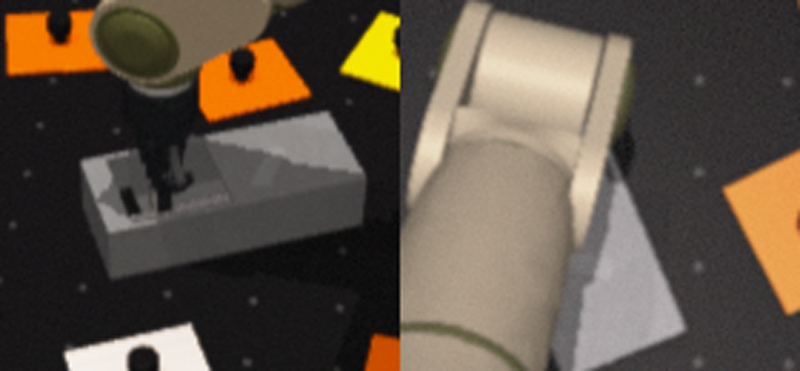

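```bash
cat > n.py <<'E'
from h import *
np.set_printoptions(precision=1,suppress=True)
p=capture("side");w=(245,195,300,235);x0,y0,x1,y1=w
g=p["pixels"].astype(int)[y0:y1,x0:x1];b=g[:,:,2]-g[:,:,1];mm=((b>6)&(g.max(2)>110)).astype(np.uint8)
k,l,st,ce=cv2.connectedComponentsWithStats(mm)
for i in range(1,k):
    if st[i][4]>5: print(st[i]+[x0,y0,0,0,0],ce[i]+[x0,y0])
e=np.array(sense()["eef_pos"]);print("tcp px",proj(p,e),"tip",proj(p,e-[0,0,17]),"spoon pt",proj(p,[e[0],e[1],25]))
E
python3 n.py
```

```text
tcp px [265.8 223.8] tip [265.8 228. ] spoon pt [265.8 224.2]
```

drive_tool(commands="0 0 0.05 0 0 0 0;0 0 0.05 0 0 0 0;0 0 0 0 0 0 0;0 0 0 0 0 0 0")

```text
time_s: 12.68
eef_pos: [556.4, -7.9, 37.0]
ee_rot: [0.0, -0.218, 0.976, -0.0]
force: [-0.4, 0.3, -0.6]
grip_width: -0.0
grip_force: 0.0
```

```bash
python3 n.py
```

```text
[256 225   5   3   8] [258.4 226.1]
tcp px [265.7 221.3] tip [265.8 225.5] spoon pt [265.7 224.2]
```

Run:
```python
from h import *
p=capture("side")["pixels"][190:240,235:305].astype(float)
cv2.imwrite("pics/c5.png",cv2.resize(np.clip(255*(p/255)**.5,0,255).astype(np.uint8),(770,550),interpolation=cv2.INTER_CUBIC))
```

```text
(no output)
```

View pics/c5.png

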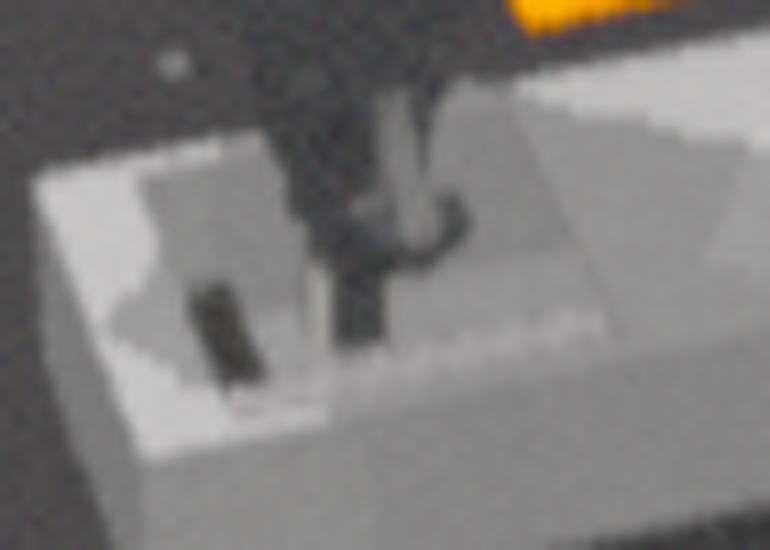

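The picture shows the shut fingers ending at about (267,221), with the spoon running below or in front of them at (268,224). The grasp missed. I'll retract and measure again.

drive_tool(commands="0 0 0.1 0 0 0 0;0 0 0.2 0 0 0 0;0 0 0.3 0 0 0 0;0 0 0.2 0 0 0 0;0 0.1 0.2 0 0 0 0;-0.2 0.2 0 0 0 0 0;-0.3 0.2 0 0 0 0 0;-0.3 0.2 0 0 0 0 0;-0.3 0.2 0 0 0 0 0;-0.3 0.1 0 0 0 0 0;-0.2 0 0 0 0 0 0;0 0 0 0 0 0 0;0 0 0 0 0 0 0")

```text
time_s: 13.87
eef_pos: [396.1, 92.2, 137.3]
ee_rot: [0.001, -0.219, 0.976, -0.0]
force: [0.3, -0.0, 0.6]
grip_width: 0.002
grip_force: 0.0
```

```bash
python3 m.py
python3 - <<'E'
from h import *
np.set_printoptions(precision=1,suppress=True)
P={n:capture(n) for n in("side","top")}
s=sense();e=np.array(s["eef_pos"]);print(e,[proj(P[n],e-[0,0,17]) for n in P])
p=[P["side"]["pixels"][170:270,225:345],P["top"]["pixels"][160:260,240:360]]
cv2.imwrite("pics/c6.png",cv2.resize(np.hstack(p),(800,333),interpolation=cv2.INTER_CUBIC))
E
```

```text
box ((496.47918701171875, -37.752777099609375), (275.22119140625, 115.57860565185547), 23.33016586303711)
top [  6   9  20  41 188] [array([273.4, 184.8]), array([289.7, 223.5])]
side [ 6 14 31  9 72] [array([255.9, 226.4]), array([286. , 219.1])]
top [595.7   9.9  29. ] box [111.2   5.1]
top [498.2 -32.9  29. ] box [4.6 3.7]
side [583.    8.7  29. ] box [98.9  9. ]
side [499.1 -31.8  29. ] box [6.  4.3]
[617.7 -24.4]
[517.7 -39.5]
20 [array([112.9,   4.4]), array([5.6, 2.9])] [array([96.6, -0.1]), array([ 2.9, -4.8])]
25 [array([111.9,   4.8]), array([5.1, 3.3])] [array([97.9,  5. ]), array([4.6, 0.3])]
29 [array([111.2,   5.1]), array([4.6, 3.7])] [array([98.9,  9. ]), array([6. , 4.3])]
35 [array([110. ,   5.6]), array([4. , 4.1])] [array([100.5,  15.1]), array([ 8. , 10.4])]
[397.   91.9 136.6] [array([320.8, 228.7]), array([236. , 260.6])]
```

View pics/c6.png

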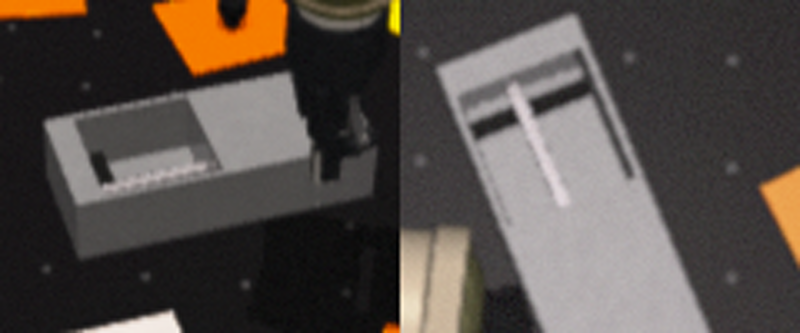

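The spoon is unmoved: top view (273,185) to (290,223). The shut fingertips appear at about row 224, while 17 mm ahead of the TCP would put them at row 229. I'll check the real tip height with a gentle touch on the cover.

drive_tool(commands="0.1 -0.1 0 0 0 0 0;0.1 -0.2 0 0 0 0 0;0.1 -0.3 0 0 0 0 0;0.1 -0.3 0 0 0 0 0;0.04 -0.3 -0.1 0 0 0 0;0 -0.2 -0.1 0 0 0 0;0 -0.1 -0.1 0 0 0 0;0 -0.03 -0.1 0 0 0 0;0 0 -0.04 0 0 0 0;0 0 -0.02 0 0 0 0;0 0 -0.02 0 0 0 0;0 0 -0.01 0 0 0 0;0 0 -0.01 0 0 0 0;0 0 0 0 0 0 0")

```text
time_s: 15.23
eef_pos: [440.3, -60.7, 86.7]
ee_rot: [0.0, -0.219, 0.976, -0.0]
force: [-0.3, 0.4, 0.7]
grip_width: 0.001
grip_force: 0.0
```

drive_tool(commands="0 0 -0.01 0 0 0 0;0 0 -0.01 0 0 0 0;0 0 -0.01 0 0 0 0;0 0 -0.01 0 0 0 0;0 0 -0.005 0 0 0 0;0 0 0 0 0 0 0")

```text
time_s: 15.73
eef_pos: [440.1, -60.9, 81.9]
ee_rot: [-0.0, -0.218, 0.976, 0.0]
force: [-0.1, -0.4, 0.5]
grip_width: -0.001
grip_force: 0.0
```

drive_tool(commands="0 0 -0.01 0 0 0 0;0 0 -0.01 0 0 0 0;0 0 -0.01 0 0 0 0;0 0 -0.005 0 0 0 0;0 0 0 0 0 0 0")

```text
time_s: 16.15
eef_pos: [440.1, -60.9, 78.3]
ee_rot: [-0.0, -0.218, 0.976, 0.0]
force: [-1.0, 0.5, -0.1]
grip_width: 0.001
grip_force: 0.0
```

drive_tool(commands="0 0 -0.01 0 0 0 0;0 0 -0.01 0 0 0 0;0 0 -0.01 0 0 0 0;0 0 -0.005 0 0 0 0;0 0 0 0 0 0 0")

```text
time_s: 16.57
eef_pos: [440.1, -60.9, 74.9]
ee_rot: [-0.0, -0.218, 0.976, 0.0]
force: [-1.0, -0.4, 0.2]
grip_width: 0.0
grip_force: 0.0
```

drive_tool(commands="0 0 -0.01 0 0 0 0;0 0 -0.01 0 0 0 0;0 0 -0.01 0 0 0 0;0 0 -0.005 0 0 0 0;0 0 0 0 0 0 0")

```text
time_s: 16.98
eef_pos: [440.1, -60.9, 71.4]
ee_rot: [-0.0, -0.218, 0.976, 0.0]
force: [-0.2, -0.5, -0.4]
grip_width: -0.002
grip_force: 0.0
```

drive_tool(commands="0 0 -0.01 0 0 0 0;0 0 -0.01 0 0 0 0;0 0 -0.005 0 0 0 0;0 0 0 0 0 0 0")

```text
time_s: 17.32
eef_pos: [440.1, -60.9, 68.9]
ee_rot: [-0.0, -0.218, 0.976, 0.0]
force: [-0.1, -0.1, -0.1]
grip_width: 0.001
grip_force: 0.0
```

drive_tool(commands="0 0 -0.01 0 0 0 0;0 0 -0.01 0 0 0 0;0 0 0 0 0 0 0")

```text
time_s: 17.57
eef_pos: [440.0, -60.9, 66.8]
ee_rot: [-0.0, -0.218, 0.976, 0.0]
force: [0.1, -0.3, 0.3]
grip_width: -0.001
grip_force: 0.0
```

drive_tool(commands="0 0 -0.01 0 0 0 0;0 0 -0.01 0 0 0 0;0 0 0 0 0 0 0")

```text
time_s: 17.82
eef_pos: [440.0, -60.9, 64.8]
ee_rot: [-0.0, -0.218, 0.976, 0.0]
force: [0.2, 0.1, 0.1]
grip_width: 0.001
grip_force: 0.0
```

drive_tool(commands="0 0 -0.01 0 0 0 0;0 0 -0.01 0 0 0 0;0 0 0 0 0 0 0")

```text
time_s: 18.07
eef_pos: [440.0, -60.8, 62.8]
ee_rot: [-0.0, -0.218, 0.976, 0.0]
force: [0.3, -0.8, -0.4]
grip_width: 0.003
grip_force: 0.0
```

drive_tool(commands="0 0 -0.01 0 0 0 0;0 0 -0.01 0 0 0 0;0 0 0 0 0 0 0")

```text
time_s: 18.32
eef_pos: [440.1, -60.9, 60.8]
ee_rot: [-0.0, -0.218, 0.976, 0.0]
force: [0.2, -0.4, -0.2]
grip_width: 0.0
grip_force: 0.0
```

drive_tool(commands="0 0 -0.01 0 0 0 0;0 0 -0.01 0 0 0 0;0 0 0 0 0 0 0")

```text
time_s: 18.57
eef_pos: [440.2, -60.9, 60.2]
ee_rot: [0.0, -0.219, 0.976, -0.0]
force: [-6.0, 1.0, 17.8]
grip_width: 0.003
grip_force: 9.3
```

Run:
```python
from h import *
np.set_printoptions(precision=2,suppress=True)
s=sense();print(s["eef_pos"],s["joints"],s["force"])
p=capture("side");print(proj(p,s["eef_pos"]),proj(p,[440,-61,66]))
q=p["pixels"][180:240,270:350].astype(float)
cv2.imwrite("pics/c7.png",cv2.resize(np.clip(255*(q/255)**.6,0,255).astype(np.uint8),(800,600),interpolation=cv2.INTER_CUBIC))
```

```text
[440.25 -60.93  60.17] [-0.4   0.36  1.93 -0.    0.85 -2.41] [-6.03  1.01 17.76]
[307.13 206.09] [307.3  204.59]
```

View pics/c7.png

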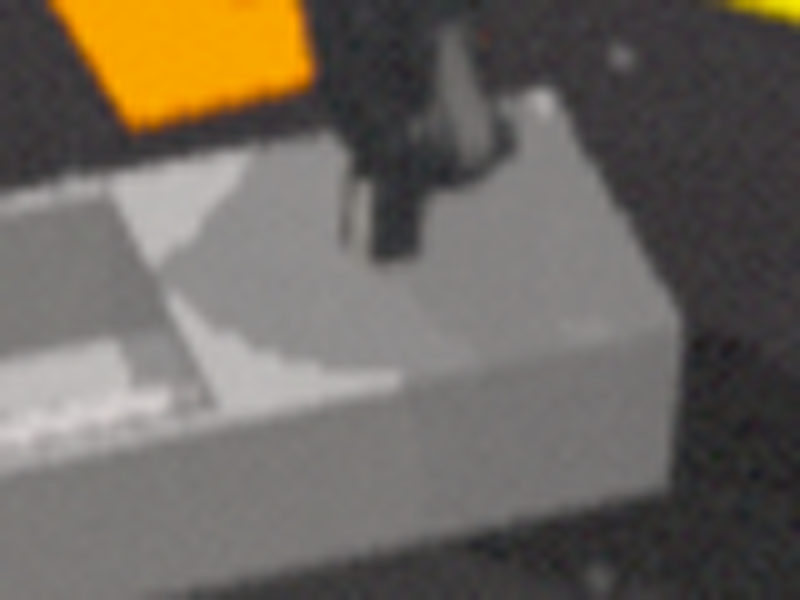

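The fingertips touch the cover (z 66) at about pixel (309,205) when the TCP reads about 60.5. So the real tips are about 5 mm behind the reported TCP, not 17 mm ahead. I'll regrasp the spoon about 21 mm lower.

drive_tool(commands="0 0 0.1 0 0 0 20;0 0 0.2 0 0 0 40;0.1 0.05 0.1 0 0 0 40;0.2 0.09 0 0 0 0 40;0.25 0.12 0 0 0 0 40;0.25 0.12 0 0 0 0 40;0.2 0.09 0 0 0 0 40;0.13 0.05 0 0 0 0 40;0.03 0.01 -0.1 0 0 0 40;0 0 -0.2 0 0 0 40;0 0 0 0 0 0 40;0 0 0 0 0 0 40;0 0 0 0 0 0 40", force=40)

```text
time_s: 19.7
eef_pos: [556.0, -8.2, 69.4]
ee_rot: [0.0, -0.218, 0.976, -0.0]
force: [-0.4, -0.1, 0.3]
grip_width: 0.398
grip_force: 0.0
```

drive_tool(commands="0 0 -0.15 0 0 0 40;0 0 -0.2 0 0 0 40;0 0 -0.15 0 0 0 40;0 0 -0.08 0 0 0 40;0 0 -0.03 0 0 0 40;0 0 -0.03 0 0 0 40;0 0 0 0 0 0 40;0 0 0 0 0 0 40")

```text
time_s: 20.37
eef_pos: [559.8, -10.9, 7.7]
ee_rot: [0.004, -0.218, 0.976, -0.003]
force: [8.8, -13.6, 2.4]
grip_width: 0.4
grip_force: 0.0
```

drive_tool(commands="0 0 0 0 0 0 20;0 0 0 0 0 0 12;0 0 0 0 0 0 5;0 0 0 0 0 0 0;0 0 0 0 0 0 0;0 0 0 0 0 0 0;0 0 0 0 0 0 0", force=90)

```text
time_s: 20.95
eef_pos: [556.5, -8.1, 6.1]
ee_rot: [0.0, -0.218, 0.976, -0.0]
force: [-0.9, -2.6, 7.3]
grip_width: 0.086
grip_force: 88.1
```

drive_tool(commands="0 0 0.02 0 0 0 0;0 0 0.03 0 0 0 0;-0.03 -0.014 0 0 0 0 0;-0.06 -0.027 0 0 0 0 0;-0.06 -0.027 0 0 0 0 0;-0.06 -0.027 0 0 0 0 0;-0.027 -0.012 0 0 0 0 0;0 0 0 0 0 0 0;0 0 0 0 0 0 0", force=100)

```text
time_s: 21.7
eef_pos: [532.4, -18.7, 10.1]
ee_rot: [0.0, -0.218, 0.976, -0.0]
force: [0.5, -0.6, -1.1]
grip_width: 0.086
grip_force: 97.9
```

drive_tool(commands="-0.004 -0.002 0.05 0.0256 -0.0543 0 0;-0.004 -0.002 0.05 0.0256 -0.0543 0 0;-0.004 -0.002 0.05 0.0256 -0.0543 0 0;-0.004 -0.002 0.05 0.0256 -0.0543 0 0;-0.004 -0.002 0.05 0.0256 -0.0543 0 0;-0.004 -0.002 0.04 0.0256 -0.0543 0 0;0 0 0 0 0 0 0;0 0 0 0 0 0 0")

```text
time_s: 22.37
eef_pos: [530.0, -20.0, 39.1]
ee_rot: [0.137, -0.216, 0.966, 0.031]
force: [-0.6, 0.6, -1.2]
grip_width: 0.082
grip_force: 97.9
```

Run:
```python
from h import *
np.set_printoptions(precision=2,suppress=True)
s=sense();print(s["eef_pos"],s["joints"],s["force"],rot(s["ee_rot"])[:,2])
P={n:capture(n) for n in("side","top")}
for n in P: print(n,[(np.round(d["position"],1).tolist(),round(d["confidence"],2)) for o in("spoon_handle_end","spoon") for d in boxes_of(P[n],o)[:2]])
q=np.hstack([P["side"]["pixels"][170:240,230:310],P["top"]["pixels"][160:230,245:325]]).astype(float)
cv2.imwrite("pics/c8.png",cv2.resize(np.clip(255*(q/255)**.6,0,255).astype(np.uint8),(800,350),interpolation=cv2.INTER_CUBIC))
```

```text
[530.05 -20.02  39.08] [-0.36  0.46  1.88  0.35  0.63 -2.63] [-0.58  0.59 -1.18] [ 0.25  0.12 -0.96]
side [([269.4, 212.0], 0.55)]
top [([276.0, 186.3], 0.61)]
```

View pics/c8.png

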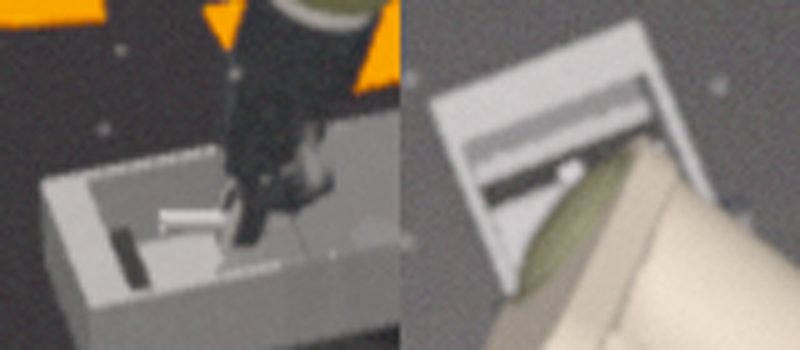

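The spoon is held and tilted. Its handle end shows at side pixel (262,214) and top pixel (279,194), rising through the hatch. Joint 6 is near its limit (-2.63), so I want to set the spoon back down and regrasp it half a turn round.

Run:
```python
from h import *
np.set_printoptions(precision=1,suppress=True)
P={n:capture(n) for n in("side","top")}
X=tri([ray(P["side"],(262,214)),ray(P["top"],(279,194.4))]);print(X,proj(P["side"],X),proj(P["top"],X))
for t in((559.7,-6.6,73.9),(565.3,-3.8,74.8)): print(proj(P["side"],t),proj(P["top"],t))
```

```text
[565.3  -4.4  67.2] [262.4 214.1] [279. 194.]
[264.4 212. ] [279.9 195.7]
[262.3 212.3] [278.8 193.4]
```

drive_tool(commands="0.004 0.002 -0.05 -0.0256 0.0543 0 0;0.004 0.002 -0.05 -0.0256 0.0543 0 0;0.004 0.002 -0.05 -0.0256 0.0543 0 0;0.004 0.002 -0.05 -0.0256 0.0543 0 0;0.004 0.002 -0.05 -0.0256 0.0543 0 0;0.004 0.002 -0.04 -0.0256 0.0543 0 0;0 0 -0.02 0 0 0 0;0 0 -0.02 0 0 0 0;0 0 0 0 0 0 0;0 0 0 0 0 0 0")

```text
time_s: 23.6
eef_pos: [532.4, -18.6, 6.2]
ee_rot: [0.001, -0.218, 0.976, 0.0]
force: [0.7, -0.0, 0.9]
grip_width: 0.088
grip_force: 98.2
```

drive_tool(commands="0 0 0 0 0 0 12;0 0 0 0 0 0 20;0 0 0 0 0 0 25;0 0 0 0 0 0 25;0 0 0.1 0 0 0 25;0 0 0.2 0 0 0 25;0 0 0.2 0 0 0 25;0 0 0.2 0 0 0 25;0.05 0.02 0.1 0 0 -0.15 25;0.05 0.03 0 0 0 -0.15 25;0.1 0.04 0 0 0 -0.15 25;0 0 0 0 0 -0.15 25;0 0 0 0 0 -0.15 25;0 0 0 0 0 -0.15 25;0 0 0 0 0 -0.15 25;0 0 0 0 0 -0.15 25;0 0 0 0 0 -0.15 25;0 0 0 0 0 -0.15 25;0 0 0 0 0 -0.15 25;0 0 0 0 0 -0.15 25")

```text
time_s: 25.27
eef_pos: [552.5, -9.6, 86.8]
ee_rot: [0.0, 0.47, 0.883, 0.0]
force: [0.6, 0.4, 0.3]
grip_width: 0.249
grip_force: 0.0
```

drive_tool(commands="0 0 0 0 0 -0.15 25;0 0 0 0 0 -0.15 25;0 0 0 0 0 -0.15 25;0 0 0 0 0 -0.15 25;0 0 0 0 0 -0.15 25;0 0 0 0 0 -0.15 25;0 0 0 0 0 -0.15 25;0 0 0 0 0 -0.15 25;0 0 0 0 0 -0.15 25;0 0 0 0 0 -0.15 25;0 0 0 0 0 -0.15 25;0 0 0 0 0 -0.15 25;0 0 0 0 0 -0.15 25;0 0 0 0 0 -0.15 25;0 0 0 0 0 -0.1 25;0 0 0 -0.047 0.1 0 25;0 0 0 -0.047 0.1 0 25;0 0 0 0 0 0 25;0 0 0 0 0 0 25")

```text
time_s: 26.85
eef_pos: [552.8, -9.1, 86.0]
ee_rot: [0.019, 0.972, 0.218, -0.084]
force: [-0.7, 0.3, 0.1]
grip_width: 0.25
grip_force: 0.0
```

Run:
```python
from h import *
np.set_printoptions(precision=3,suppress=True)
s=sense();A=rot(s["ee_rot"]);print(s["eef_pos"],s["joints"]);print(A,np.arctan2(-A[0,1],A[1,1]),np.arctan2(A[0,1],-A[1,1]))
```

```text
[552.765  -9.15   85.999] [-0.181  0.601  1.455 -0.106  1.227  0.991]
[[ 0.891  0.427 -0.155]
 [ 0.421 -0.904 -0.073]
 [-0.171 -0.    -0.985]] -2.700173303815651 0.4414193497741425
```

drive_tool(commands="0 0 -0.15 0 0 0 25;0 0 -0.2 0 0 0 25;0 0 -0.2 0 0 0 25;0 0 -0.12 0 0 0 25;0 0 -0.07 0 0 0 25;0 0 -0.035 0 0 0 25;0 0 0 0 0 0 25;0 0 0 0 0 0 25", force=40)

```text
time_s: 27.52
eef_pos: [552.9, -9.7, 9.3]
ee_rot: [0.019, 0.972, 0.217, -0.084]
force: [0.1, -0.5, 0.4]
grip_width: 0.253
grip_force: 0.0
```

drive_tool(commands="0 0 0 0 0 0 12;0 0 0 0 0 0 5;0 0 0 0 0 0 0;0 0 0 0 0 0 0;0 0 0 0 0 0 0;0 0 0 0 0 0 0", force=100)

```text
time_s: 28.02
eef_pos: [553.0, -9.6, 9.6]
ee_rot: [0.019, 0.972, 0.218, -0.084]
force: [-0.3, 0.4, 5.7]
grip_width: 0.085
grip_force: 98.1
```

drive_tool(commands="0 0 0.04 0 0 0 0;-0.006 -0.003 0.06 0.0256 -0.0543 0 0;-0.006 -0.003 0.06 0.0256 -0.0543 0 0;-0.006 -0.003 0.06 0.0256 -0.0543 0 0;-0.006 -0.003 0.06 0.0256 -0.0543 0 0;-0.006 -0.003 0.06 0.0256 -0.0543 0 0;-0.006 -0.003 0.05 0.0256 -0.0543 0 0;0 0 0 0 0 0 0;0 0 0 0 0 0 0")

```text
time_s: 28.77
eef_pos: [548.8, -11.6, 47.8]
ee_rot: [-0.012, 0.974, 0.218, 0.053]
force: [0.1, 0.4, -0.7]
grip_width: 0.08
grip_force: 98.0
```

```bash
cat > q.py <<'E'
from h import *
np.set_printoptions(precision=2,suppress=True)
s=sense();print(s["joints"],rot(s["ee_rot"])[:,2])
P={n:capture(n) for n in("side","top")}
o={}
for n in P:
    for k in("spoon_handle_end","spoon_blade_end","spoon"):
        r=boxes_of(P[n],k)[:2];o[n,k]=r;print(n,k,[(np.round(d["position"],1).tolist(),round(d["confidence"],2)) for d in r])
for k in("spoon_handle_end","spoon_blade_end"):
    if o["side",k] and o["top",k]: print(k,tri([ray(P[n],o[n,k][0]["position"]) for n in P]))
E
python3 q.py
```

```text
[-0.27  0.52  1.7   0.1   0.83  0.8 ] [ 0.1   0.05 -0.99]
side spoon_handle_end [([278.1, 212.2], 0.63)]
side spoon_blade_end [([279.7, 214.2], 0.59)]
side spoon [([280.5, 214.4], 0.57)]
top spoon_handle_end []
top spoon_blade_end []
top spoon []
```

drive_tool(commands="0.03 0.014 0.04 0 0 0 0;0.067 0.031 0.06 0.0189 -0.0402 0 0;0.099 0.045 0.06 0.0189 -0.0402 0 0;0.099 0.045 0.06 0.0189 -0.0402 0 0;0 0 0 0 0 0 0;0 0 0 0 0 0 0")

```text
time_s: 29.67
eef_pos: [578.3, 2.1, 69.6]
ee_rot: [-0.023, 0.97, 0.217, 0.104]
force: [0.6, -0.5, -0.4]
grip_width: 0.085
grip_force: 97.9
```

```bash
python3 q.py
```

```text
[-0.26  0.51  1.68  0.19  0.8   0.75] [ 0.19  0.09 -0.98]
side spoon_handle_end [([273.2, 211.1], 0.41)]
side spoon_blade_end [([273.7, 213.4], 0.69)]
side spoon [([274.7, 215.5], 0.41)]
top spoon_handle_end []
top spoon_blade_end [([313.9, 260.0], 0.59)]
top spoon [([196.1, 202.5], 0.4)]
spoon_blade_end [476.58 -94.6  -11.04]
```

drive_tool(commands="0.04 0.018 0.059 0.0189 -0.0402 0 0;0.04 0.018 0.059 0.0189 -0.0402 0 0;0.04 0.018 0.059 0.0189 -0.0402 0 0;0.04 0.018 0.059 0.0189 -0.0402 0 0;0 0 0 0 0 0 0;0 0 0 0 0 0 0")

```text
time_s: 30.57
eef_pos: [594.7, 9.1, 93.6]
ee_rot: [-0.038, 0.961, 0.215, 0.172]
force: [2.1, 0.7, 1.5]
grip_width: 0.082
grip_force: 98.1
```

```bash
python3 q.py|head -4
```

```text
[-0.29  0.46  1.71  0.35  0.73  0.61] [ 0.31  0.15 -0.94]
side spoon_handle_end [([270.9, 207.4], 0.7), ([262.7, 283.5], 0.32)]
side spoon_blade_end [([264.2, 208.0], 0.63)]
side spoon [([270.1, 210.5], 0.67)]
```

drive_tool(commands="0.088 0.04 0.1 0.0189 -0.0402 0 0;0.088 0.04 0.11 0.0189 -0.0402 0 0;0.088 0.04 0.11 0.0189 -0.0402 0 0;0.088 0.04 0.11 0.0189 -0.0402 0 0;0 0 0 0 0 0 0;0 0 0 0 0 0 0")

```text
time_s: 31.47
eef_pos: [628.9, 25.3, 135.3]
ee_rot: [-0.053, 0.947, 0.212, 0.237]
force: [0.4, 0.1, -1.4]
grip_width: 0.082
grip_force: 98.0
```

```bash
python3 q.py
```

```text
[-0.28  0.43  1.67  0.49  0.72  0.53] [ 0.43  0.2  -0.88]
side spoon_handle_end [([262.0, 204.1], 0.76)]
side spoon_blade_end [([267.2, 206.9], 0.59)]
side spoon [([268.0, 208.9], 0.6)]
top spoon_handle_end [([194.5, 202.6], 0.25)]
top spoon_blade_end []
top spoon [([193.4, 204.8], 0.27)]
spoon_handle_end [524.39 172.09 260.01]
```

drive_tool(commands="0.098 0.045 0.085 0 0 0 0;0.098 0.045 0.085 0 0 0 0;0.098 0.045 0.085 0 0 0 0;0.098 0.045 0.085 0 0 0 0;0.04 0.02 0.1 0 0 0 0;0 0 0.15 0 0 0 0;0 0 0.2 0 0 0 0;0 0 0.2 0 0 0 0;0 0 0.15 0 0 0 0;0 0 0.1 0 0 0 0;0 0 0 0 0 0 0;0 0 0 0 0 0 0;0 0 0 0 0 0 0")

```text
time_s: 32.95
eef_pos: [672.3, 45.4, 258.7]
ee_rot: [-0.054, 0.947, 0.212, 0.237]
force: [-0.5, 0.2, -1.2]
grip_width: 0.081
grip_force: 98.0
```

```bash
python3 q.py
```

```text
[-0.22  0.39  1.38  0.35  1.    0.77] [ 0.43  0.2  -0.88]
side spoon_handle_end [([247.5, 175.8], 0.82)]
side spoon_blade_end [([247.8, 177.4], 0.82)]
side spoon []
top spoon_handle_end [([280.3, 184.7], 0.63)]
top spoon_blade_end [([281.2, 186.1], 0.57)]
top spoon [([279.9, 184.5], 0.68)]
spoon_handle_end [583.18  -5.76 198.  ]
spoon_blade_end [582.23  -7.89 190.74]
```

Run:
```python
from h import *
np.set_printoptions(precision=1,suppress=True)
P={n:capture(n) for n in("side","top")}
G=np.array([668,43,277.]);a=np.array([.716,.329,.616])
for n in P:
    p=P[n]["pixels"]
    print(n,proj(P[n],G+19*a),proj(P[n],G-181*a))
    for t in range(-20,221,20):
        q=proj(P[n],G-t*a);x,y=np.round(q).astype(int);w=p[y-4:y+5,x-4:x+5].astype(int)
        print(t,q,w.max(2).max(), (w[:,:,2]-w[:,:,1]).max())
for o in("goblet","bottle","dome"): print(o,[[np.round(d["position"],1).tolist() for d in boxes_of(P[n],o)[:1]] for n in P])
```

```text
side [212.9 160.4] [272.2 185.6]
-20 [212.6 160.2] 245 124
0 [219.  162.9] 241 123
20 [225.3 165.6] 241 122
40 [231.5 168.2] 245 133
60 [237.6 170.8] 246 123
80 [243.5 173.4] 246 123
100 [249.4 175.9] 244 123
120 [255.2 178.3] 93 14
140 [260.8 180.7] 105 8
160 [266.4 183.1] 105 7
180 [271.9 185.4] 178 102
200 [277.3 187.7] 245 127
220 [282.6 190. ] 246 131
top [255.6 118.2] [284.7 197.7]
-20 [255.4 117.8] 97 7
0 [258.6 126.4] 215 23
20 [261.6 134.8] 215 24
40 [264.7 143.1] 215 24
60 [267.7 151.3] 213 22
80 [270.6 159.3] 198 20
100 [273.5 167.1] 174 18
120 [276.3 174.9] 130 15
140 [279.1 182.5] 121 9
160 [281.8 190. ] 204 22
180 [284.5 197.3] 205 22
200 [287.2 204.5] 200 21
220 [289.8 211.6] 188 19
goblet [[[195.2, 323.0]], [[112.4, 145.5]]]
bottle [[[279.5, 131.1]], [[447.0, 205.9]]]
dome [[[322.3, 337.8]], [[131.7, 264.8]]]
```

Run:
```python
from h import *
for n in("side","top"): np.save(n+"A.npy",capture(n)["pixels"])
```

drive_tool(commands="0 0 0.05 0 0 0 0;0 0 0.1 0 0 0 0;0 0 0.15 0 0 0 0;0 0 0.1 0 0 0 0;0 0 0 0 0 0 0;0 0 0 0 0 0 0;0 0 0 0 0 0 0;0 0 0 0 0 0 0")

```text
time_s: 34.52
eef_pos: [672.5, 45.4, 299.2]
ee_rot: [-0.054, 0.947, 0.212, 0.238]
force: [-0.4, 0.2, -0.7]
grip_width: 0.08
grip_force: 98.0
```

Run:
```python
from h import *
np.set_printoptions(precision=1,suppress=True)
G=np.array([668,43,317.]);a=np.array([.716,.329,.616])
p=capture("side");A=np.load("sideA.npy").astype(int);B=p["pixels"].astype(int)
print("pred blade A",proj(p,G-[0,0,40]-181*a),"B",proj(p,G-181*a), "box top line",proj(p,[549,-16,66]))
d=np.abs(A-B).max(2)
# coarse maps: rows 150..215, cols 225..300, the new picture's brightness and the difference
print("diff");
for y in range(156,200,2): print(y,''.join('#' if d[y:y+2,x:x+2].max()>40 else '.' for x in range(210,300,2)), ''.join("%x"%(B[y,x].max()//16) for x in range(210,300,2)))
```

```text
pred blade A [272.2 185.6] B [272.2 174.1] box top line [268.5 212.1]
diff
156 ...##############............................ 1cfb632855556fffffff1111111111111111111111111
158 ..##############............................. 1cffeedf734558ceffff2111111111111111111111111
160 .########...######........................... 1cffffff91124556aeff3111111111111111111111111
162 .#########...#######......................... 1cfffffff5019ea656ad4111111111111111111111111
164 ..########......######....................... 1bfffffffa23cffeb6555312211111111111111111124
166 ...#########......#######.................... 19fffffffeeefffffed8555421111111111131134247e
168 ...###########.......#######................. 19ffffffffffffffffff74555543211111236adec1128
170 .....##..#######.......#######............... 19ffffffffffffffffff9124555553247cdeffff71113
172 ...........########......######.............. 19ffffffffffffffffffb1112355555fffffffff60103
174 .............########......#####............. 19ffeeeeddddccba988761111124555dffffffffb0007
176 .................######.....####............. 148554432222211
[... 386 characters left out ...]
11111111111111112cffffffffff
186 ...........................#####............. 11111111111111111111111111111111114ffffffffff
188 .............................##.............. 111111111111111111111111111111111119ffffffedc
190 ............................................. 111111111111111111111111111111111112efedb7521
192 ............................................. 111111111111111111111111111111111111475211111
194 ............................................. 111111231111111111112111111111111111111112346
196 ............................................. 111111111111111111113111111111111111123446678
198 ............................................. 111111111111111111111111111111112444555555555
```

```bash
python3 -c "
from rig import *
print(finish_job())"
```

```text
the job is handed in; nothing more can be done
None
```

I lifted the lid off and set it flat on the table, then drew the spoon out handle first; the gripper now holds it still with its lowest point about 13 cm above the top of the box by my estimate, and the job is handed in at about 34.5 s of the 64 s. The first spoon grasp missed because the fingertips sat about 22 mm higher than specified.

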